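# Lock the processor in: close the socket's load plate, then its lever

## Task

The new processor already lies in the socket of the mainboard. Lock it in as you would with one fingertip: first push the open load plate over until it lies flat on the processor, then push the standing load lever over and fully down along its side of the socket, past its sprung catch, so that it holds the plate shut. Touch and push only: nothing is to be picked up, the processor stays in its socket, the board stays lying where it is without being leaned on hard, and the memory stick, paste syringe, screw dish and screwdriver around it are left alone.

Things in the scene. Friction and masses are not known exactly. Their poses are not given: they have to be found in the camera images.
- motherboard: Dark mainboard, 226 x 185 mm, loose, face up on a grey foam sheet (242 x 200 mm) fixed to it; 0.95 kg. Origin: centre of the foam's underside; x along the 226 mm side, away from the robot at yaw 0, y left to the rear connectors (42 mm high), z up. Circuit board's top at z 12 mm. Memory slots from y = -62 mm on, clips 28 high, fitted stick at y -76, 50 high. Elsewhere all is under 32 mm.
- socket_center (a point): Centre of the socket's floor (on the mainboard at x = 28, y = 14, z = 14 mm), on which the processor rests; the pocket is 40.6 mm square, 3 mm deep. Axes as the mainboard's.
- processor: The processor: green carrier 37.5 x 37.5 mm with a plain metal cap 30 x 30 mm, 4.6 mm high in all, 30 g, lying loose in the socket. Origin: centre of its underside.
- load_plate (a joint): Load plate angle, rad: 0 = closed, flat on the socket; at the start 1.55 to 1.85 (1.57 upright, more = leaning to the mainboard's +x, limit 1.95). Hinge along the mainboard's y on the socket's +x side; it closes towards -x. Light friction holds it at any angle; about 0.5 N at the edge moves it.
- plate_hinge (a point): Middle of the load plate's hinge axis (on the mainboard at x 59, y 14, z 18.5 mm).
- plate_edge (a point): Middle of the load plate's free edge, 58 mm from its hinge. The plate is a steel frame 50 mm wide, 2 mm thick (point in its middle plane), with a window: solid over the full width 0.5 to 12 mm and 48 to 58 mm from the hinge, with 8.5 mm strips along both sides; a tongue, 14 mm wide, stands 7 mm out from the edge's middle. Site axes turn with the plate, and are the mainboard's when closed.
- load_lever (a joint): Load lever angle, rad: 0 = fully down; at the start 2.05 to 2.35 (1.57 upright, more = leaning to the mainboard's -x, limit 2.4). Hinge along y on the socket's -x side; it closes up and over towards +x. Friction holds it at any angle (0.5 N at the tip moves it); near 0.15 rad a sprung catch resists (1 to 2 N at the tip), then snaps over the arm. When down, its crank lies over the plate's tongue.
- lever_hinge (a point): Point of the lever's hinge axis in line with its arm (on the mainboard at x -8, y -20, z 21.4 mm). The sprung catch stands against the arm's socket side 25 to 35 mm from this point, rising 8 mm above the axis: keep fingertips off it and press further out.
- lever_tip (a point): Middle of the lever's finger piece, 68 mm from the hinge axis. The lever is steel wire 3.2 mm thick; its arm runs straight from lever_hinge and its end is bent 14 mm outwards, away from the socket (mainboard's -y), parallel to the hinge, with a dark 5 mm sleeve: the finger piece. Fully down it lies at x 60, y -27, z 21.4 mm on the mainboard; the wire's top is then 3.5 mm above the closed plate.
- ram_stick_1: Memory stick, 31 x 133 x 4 mm, loose on the bench beyond the mainboard. Origin: centre of its underside.
- paste_syringe: Syringe, 21 x 110 x 21 mm, loose on the bench to the right of the mainboard. Origin: centre of its underside.
- magnet_dish: Round light dish with screws, 74 mm wide, 19 mm high, loose on the bench to the left of the mainboard. Origin: centre of its underside.
- screwdriver: Screwdriver with an orange handle, 199 mm long, 28 mm thick, loose at the back of the mat. Origin: centre of its underside.

How it is judged:
On the way, in this order (a step that is already met when the one before it is completed fails the run):
1. the load plate lies flat while the lever still stands open (value of joint load_plate below 0.06 rad and value of joint load_lever above 1.3 rad), for 0.2 s.
2. the lever is fully down, past its catch, with the plate shut beneath it (value of joint each of load_plate, load_lever below 0.06 rad), for 0.2 s.
At the end, for the whole second after the job is handed in: The load plate and the load lever are both within 0.06 rad of fully closed, the processor lies in its socket (within 4 mm of its middle, no more than 1.5 mm up), and the mainboard lies flat and at rest within 30 mm of where it was (all of step 2 and horizontal distance between processor and socket_center below 0.004 m and z of processor in the frame of socket_center below 0.0015 m and distance of motherboard from where it was at the start of the episode below 0.03 m and angle between motherboard's own z axis and vertical below 0.05 rad and linear speed of motherboard below 0.01 m/s); the robot touches nothing.
It fails at once if the mainboard is lifted, tipped or shoved more than 30 mm (height (world z) of motherboard above 0.012 m or angle between motherboard's own z axis and vertical above 0.12 rad or distance of motherboard from where it was at the start of the episode above 0.03 m).
It fails at once if the processor is lifted out of its socket (z of processor in the frame of socket_center above 0.005 m).
It fails at once if the fingers lean on the mainboard, plate or lever with more than 50 N (contact force between the fingers and motherboard above 50 N).
It fails at once if the memory stick, syringe, dish or screwdriver is moved more than 20 mm (distance of any of ram_stick_1, paste_syringe, magnet_dish, screwdriver from where it was at the start of the episode above 0.02 m).
It also fails if it takes over 54 s, if anything falls off the work surface, if the arm or the gripper's body presses on something with over 40 N, if the wrist force passes 120 N, or if a joint passes its speed limit or range.

## Robot

A 7-joint arm with a two-finger parallel gripper is mounted at the origin on the work surface; the furniture and walls round the work are solid. World frame = base frame: x ahead of the robot, y to its left, z up, the work surface at z = 0. Lengths are in m, angles in rad, forces in N, time in s.
With the tool pointing down it reaches from about 0.425 to 0.925 m from the base axis. Payload 6.8 kg.
Tool frame: the origin (TCP) lies at the very end of the fingers, on their centre line; the grasp point (between the pads) lies 19 mm behind it; z points along the fingers, y is the line along which they close (so a half turn about z gives the same grasp; the last joint's range is limited). The gripper opens to 85 mm and grips with 20 to 120 N. Pads are 22 mm wide; open, the fingers measure 114 mm over their backs; the gripper's body (76 mm by 85 mm) begins 54 mm behind the grasp point. The pads swing forward as they close: fully open they stand 13 mm farther back than shut.
Start: joints at [1.235, 0.477, 0.022, 1.555, -0.011, 1.109, -0.083], TCP at [0.152, -0.658, 0.231] pointing down, gripper open.
Joint ranges: [-2.96, 2.96], [-0.34, 2.1], [-1.41, 1.46], [0.24, 2.44], [-1.37, 4.51], [0.17, 1.92], [-2.96, 2.96]. Speed limits (rad/s): [2.39, 2.39, 3.14, 3.14, 3.14, 3.14, 3.14].

## Interface

Orientations are given as a unit quaternion [w, x, y, z].
In Python, from station import bot gives the robot as it stands.
- The arm moves only by the tool jog_arm, never from a script. Its argument "motion" is a list of rows, each a list of 7 numbers: the turn, a rotation vector about the tool's x, y, z in rad, then the shift along the tool's x, y, z in mm, then the finger opening in mm, from 0 to 85.4. A call has 1 to 10 rows; each row is the pose to reach, as a shift and turn from the pose commanded when the call began, along the tool's axes at that moment; what a row does not reach only later rows make up. A row lasts 1/8 s, in which the tool goes at most 62.5 mm and 10.7 degrees, less where a joint would pass 70% of its speed; a pose out of reach is approached as far as the arm can. A call with a gripper value outside its range is refused whole. The fingers move at their own pace and stop on an object; "grip_force" is the grip in N (left out, the last holds). Time passes only in rows, so rows that repeat a pose let the fingers close. It gives the time, the measured TCP pose, the force, the opening and the grip force at its end, in the units of the state.
- bot.get_obs(): the state, without advancing time (a new reading comes with each control period).
- bot.read_camera(name): name is "scene" or "top" or "wrist"; returns a dict with "pixels" (480x640x3 uint8, red, green, blue), "camera_matrix" (3x3 intrinsics, pixels), "T" (4x4, takes a point from camera to world coordinates); the wrist camera has in their place "tool_from_camera" (4x4, takes a point from camera to tool coordinates, whose origin is the TCP and whose axes are the flange's). Camera axes: x right, y down, z forward; pixel columns grow to the right and rows downward; lengths in m; the calibration is good to about 2 mm. A picture is of the moment at which its call begins: read the wrist's pose just before it. There is no depth.
- bot.hand_in(): hands the job in; it is judged then, once.
Trained networks look in a picture, given as the dict that the camera call returned (one of the last four; its "shot" number tells which), for a name from the list of things; names that differ only in an ending like _2 or _b are one class to them, and where a whole thing is asked for, a point or a joint stands for the part that bears it (a point fixed in the world has none). Each returns a list of dicts, best first, with "score" (0 to 1); they miss things now and then, are a little off and sometimes report something else, mostly with a low value. They report only what shows in the picture. A call takes as long as a camera call.
- bot.spot_in(thing, picture): "xy" ([column, row] in pixels, amid what is visible of it).
- bot.tip_of(thing, picture): "xy" ([column, row] in pixels: a listed point, or the origin of a listed thing).
The state is a dict: "t": time; "q": joint angles; "joint_vel": joint speeds; "joint_torque": joint torques, N m; "eef_pos": TCP position; "tool_rot": TCP orientation; "contact_force": force on the tool from outside, world axes, zero at the start; "torque": the same for the moment, N m; "gripper_width": opening from 0.0 (shut) to 1.0 (fully open); "grasp_force": force on a finger pad.
Only numpy, scipy, OpenCV 4.12 (cv2) and the standard library are available. Lean on these libraries where they do the work, as an engineer would, in place of code of your own. Each camera call takes 0.05 s, during which the arm holds its last target. There are 200 camera calls.

## Working session

There is one attempt and no reset: what is moved stays moved. The work goes in short steps, Python scripts to look and compute and a tool call to move; the robot and the scene stay as the last step left them, time stands still between calls to the robot, and variables do not carry over. Pictures are saved under pics/ and viewed, at most 10 in all, crops included, and the job is handed in when it is done.

Besides the shell and the picture viewer there is one more tool, called after "Request:" as name([rows], argument=value, ...), one row to a line, values as JSON. jog_arm: Moves the arm, as the interface text tells. Its arguments: {"type":"object","properties":{"motion":{"type":"array"},"grip_force":{"type":"number"}},"required":["motion"]}

```bash
mkdir -p pics; cat > h.py <<'E'
import numpy as np, cv2
from station import bot
from scipy.spatial.transform import Rotation as R
def ray(c,xy,T=None):
    T=c["T"] if T is None else T
    d=np.linalg.inv(c["camera_matrix"])@[xy[0],xy[1],1]
    return T[:3,3],T[:3,:3]@d
def onz(c,xy,z):
    o,d=ray(c,xy); return o+d*(z-o[2])/d[2]
def proj(c,p):
    q=np.linalg.inv(c["T"])@np.r_[p,1]; u=c["camera_matrix"]@q[:3]; return u[:2]/u[2]
def tri(rs):
    A=0;b=0
    for o,d in rs:
        d=d/np.linalg.norm(d);P=np.eye(3)-np.outer(d,d);A=A+P;b=b+P@o
    return np.linalg.solve(A,b)
E
python3 - <<'E'
from h import *
np.set_printoptions(precision=3,suppress=True)
o=bot.get_obs();print(o["eef_pos"],o["tool_rot"],o["contact_force"])
cs={n:bot.read_camera(n) for n in("scene","top")}
for n,c in cs.items():
    cv2.imwrite(f"pics/{n}0.png",c["pixels"][...,::-1]); print(n,c["T"][:3,3])
for t in["motherboard","socket_center","processor","plate_hinge","plate_edge","lever_hinge","lever_tip"]:
    rs=[]
    for n,c in cs.items():
        r=bot.tip_of(t,c)
        if r: print(t,n,r[0]["xy"],round(r[0]["score"],2)); rs.append(ray(c,r[0]["xy"]))
    if len(rs)==2: print("   ",tri(rs))
E
```

```text
[ 0.152 -0.657  0.23 ] [-0.001  0.994  0.114 -0.   ] [-0.307  0.215  0.553]
scene [ 0.247 -0.445  0.756]
top [0.417 0.078 1.071]
motherboard scene [295.9, 343.9] 0.82
motherboard top [369.5, 330.0] 0.86
    [ 0.474 -0.012 -0.004]
socket_center scene [301.0, 326.0] 0.77
socket_center top [365.2, 319.2] 0.71
    [ 0.493 -0.001  0.023]
processor scene [302.1, 326.3] 0.93
processor top [360.0, 318.3] 0.85
    [0.497 0.007 0.008]
plate_hinge scene [314.2, 312.7] 0.89
plate_hinge top [359.2, 303.2] 0.75
    [0.525 0.01  0.024]
plate_edge scene [317.3, 291.1] 0.95
plate_edge top [362.2, 290.8] 0.71
    [0.539 0.011 0.078]
lever_hinge scene [300.0, 348.3] 0.56
lever_hinge top [361.7, 319.7] 0.74
    [ 0.493  0.002 -0.052]
lever_tip scene [287.1, 351.1] 0.55
lever_tip top [395.4, 357.8] 0.48
    [ 0.429 -0.055  0.069]
```

```bash
python3 - <<'E'
import cv2
a=cv2.imread("pics/scene0.png")[240:420,190:430];b=cv2.imread("pics/top0.png")[240:420,240:480]
cv2.imwrite("pics/c0.png",cv2.vconcat([cv2.resize(x,None,fx=1.66*1,fy=1.66,interpolation=2) for x in(a,b)]))
E
```

```text
(no output)
```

View pics/scene0.png

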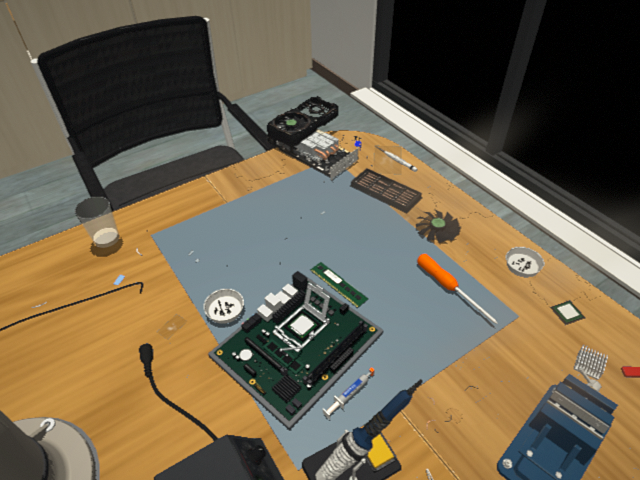

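View pics/top0.png

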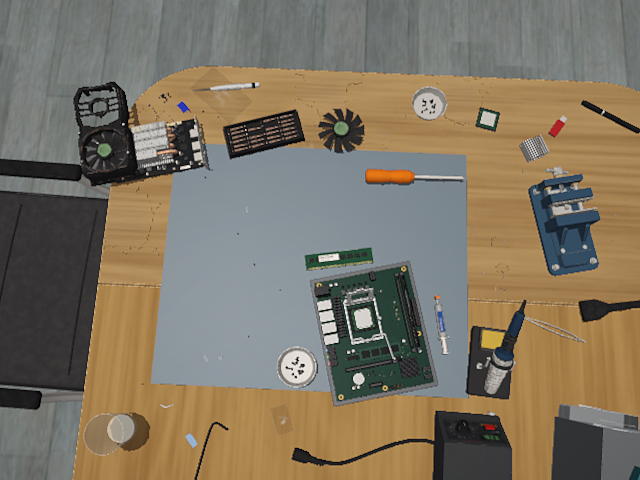

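The scene view shows the board with the plate standing near (318,298). The top view shows the foam corners at about (310,268), (410,262), (438,383) and (335,405), with the socket at (362,318). Next I'll fit the board pose from those corners.

```bash
python3 - <<'E'
from h import *
np.set_printoptions(precision=4,suppress=True)
c=bot.read_camera("top")
P=np.array([onz(c,p,.01)[:2] for p in[(310,268),(410,262),(438,383),(335,405)]])
M=np.array([[121,100],[121,-100],[-121,-100],[-121,100]])/1e3
print(P, [np.linalg.norm(P[i]-P[i-1]) for i in range(4)])
Pc=P-P.mean(0)
yaw=np.arctan2((M[:,0]*Pc[:,1]-M[:,1]*Pc[:,0]).sum(),(M*Pc).sum());print(P.mean(0),yaw)
Rz=R.from_euler("z",yaw).as_matrix()
for n,p in dict(sock=(28,14,14),ph=(59,14,18.5),lh=(-8,-20,21.4)).items():
    w=Rz@np.array(p)/1e3+np.r_[P.mean(0),0];print(n,w,proj(c,w))
o=bot.get_obs();q=o["tool_rot"];Rt=R.from_quat(np.r_[q[1:],q[0]]).as_matrix()
print(Rt); print(Rt.T@(np.array([.46,-.01,.31])-o["eef_pos"])*1e3)
E
```

```text
[[ 0.5896  0.1081]
 [ 0.6102 -0.0867]
 [ 0.3828 -0.1417]
 [ 0.3347  0.0492]] [np.float64(0.2615899331560481), np.float64(0.1958908360329974), np.float64(0.23387854259788937), np.float64(0.1968155246136801)]
[ 0.4793 -0.0178] 0.20989312676525337
sock [0.5038 0.0017 0.014 ] [363.3606 314.4327]
ph [0.5341 0.0082 0.0185] [360.6198 298.1849]
lh [ 0.4757 -0.039   0.0214] [384.8231 330.0658]
[[ 0.9742  0.2258  0.    ]
 [ 0.2258 -0.9742 -0.    ]
 [ 0.      0.0001 -1.    ]]
[ 445.8277 -561.4117  -78.6725]
```

Request:
jog_arm([
  [0, 0, 0, 0, 0, -60, 0],
  [0, 0, 0, 40, -50, -80, 0],
  [0, 0, 0, 75, -95, -80, 0],
  [0, 0, 0, 110, -140, -80, 0],
  [0, 0, 0, 145, -185, -80, 0],
  [0, 0, 0, 180, -230, -80, 0],
  [0, 0, 0, 215, -275, -80, 0],
  [0, 0, 0, 250, -315, -80, 0],
  [0, 0, 0, 285, -360, -80, 0],
  [0, 0, 0, 320, -405, -80, 0],
])

```text
t: 2.1
eef_pos: [0.3733, -0.1891, 0.3117]
tool_rot: [0.0, 0.994, 0.114, 0.0]
contact_force: [1.2, 0.1, 0.5]
gripper_width: 0.002
grasp_force: 0.0
```

Request:
jog_arm([
  [0, 0, 0, 35, -45, 0, 0],
  [0, 0, 0, 70, -90, 0, 0],
  [0, 0, 0, 105, -130, 0, 0],
  [0, 0, 0, 125, -157, 0, 0],
  [0, 0, 0, 125, -157, 0, 0],
  [0, 0, 0, 125, -157, 0, 0],
])

```text
t: 2.85
eef_pos: [0.4588, -0.0103, 0.3112]
tool_rot: [0.0, 0.994, 0.113, -0.0]
contact_force: [-0.3, -0.9, 0.7]
gripper_width: -0.0
grasp_force: 0.0
```

```bash
cat >> h.py <<'E'
def tool():
    o=bot.get_obs();q=o["tool_rot"];T=np.eye(4);T[:3,:3]=R.from_quat(np.r_[q[1:],q[0]]).as_matrix();T[:3,3]=o["eef_pos"];return T,o
def wrist():
    T,o=tool();c=bot.read_camera("wrist");c["T"]=T@c["tool_from_camera"];return c
E
python3 - <<'E'
from h import *
np.set_printoptions(precision=4,suppress=True)
T,o=tool();print(T,o["t"],o["gripper_width"])
w=wrist();t=bot.read_camera("top");s=bot.read_camera("scene")
cv2.imwrite("pics/w1.png",w["pixels"][...,::-1])
for n in["motherboard","socket_center","processor","plate_hinge","plate_edge","lever_hinge","lever_tip"]:
    for k,c in(("w",w),("s",s)):
        r=bot.tip_of(n,c)
        if r: print(n,k,r[0]["xy"],round(r[0]["score"],2),onz(c,r[0]["xy"],dict(motherboard=0,socket_center=.014,processor=.014,plate_hinge=.0185,plate_edge=.076,lever_hinge=.0214,lever_tip=.075)[n]))
E
```

```text
[[ 0.9743  0.2253 -0.0004  0.4588]
 [ 0.2253 -0.9743 -0.0005 -0.0103]
 [-0.0005  0.0004 -1.      0.3112]
 [ 0.      0.      0.      1.    ]] 2.85 -0.00031292075296605377
motherboard w [322.7, 174.7] 0.81 [ 0.4788 -0.014   0.    ]
motherboard s [295.4, 347.0] 0.8 [ 0.4676 -0.0184  0.    ]
socket_center s [303.6, 326.6] 0.63 [0.4982 0.0012 0.014 ]
processor w [313.4, 155.1] 0.98 [0.5004 0.0029 0.014 ]
processor s [303.6, 329.0] 0.67 [ 0.4954 -0.0031  0.014 ]
plate_hinge w [312.3, 126.2] 0.8 [0.5324 0.0115 0.0185]
plate_hinge s [311.8, 309.9] 0.61 [0.5289 0.0208 0.0185]
plate_edge w [311.7, 115.0] 0.74 [0.542  0.0138 0.076 ]
plate_edge s [317.9, 291.6] 0.91 [0.5374 0.0113 0.076 ]
lever_hinge w [340.2, 185.5] 0.76 [ 0.4733 -0.0366  0.0214]
lever_hinge s [302.0, 346.3] 0.68 [ 0.4715 -0.0358  0.0214]
lever_tip w [347.2, 233.3] 0.89 [ 0.4308 -0.0516  0.075 ]
lever_tip s [284.2, 353.9] 0.52 [ 0.4245 -0.0613  0.075 ]
```

View pics/w1.png

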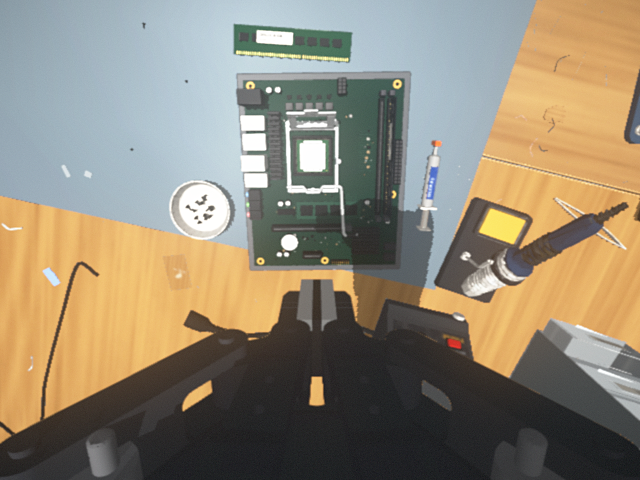

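The wrist view shows the board almost aligned with the tool. Foam corners are at (236,73), (411,71), (407,270) and (248,271). The plate edge is near (312,115) and the lever runs from (340,186) to (345,235).

```bash
python3 - <<'E'
from h import *
np.set_printoptions(precision=4,suppress=True)
c=wrist()
P=np.array([onz(c,p,.01)[:2] for p in[(236,73),(411,71),(407,270),(248,271)]])
M=np.array([[121,100],[121,-100],[-121,-100],[-121,100]])/1e3
print([np.linalg.norm(P[i]-P[i-1]) for i in range(4)])
Q=[("processor",(28,14,14),(.5004,.0029)),("plate_hinge",(59,14,18.5),(.5324,.0115)),("lever_hinge",(-8,-20,21.4),(.4733,-.0366))]
A=np.vstack([M,[np.array(a[1][:2])/1e3 for a in Q]]);B=np.vstack([P,[a[2] for a in Q]])
a,b=A-A.mean(0),B-B.mean(0)
yaw=np.arctan2((a[:,0]*b[:,1]-a[:,1]*b[:,0]).sum(),(a*b).sum());Rz=R.from_euler("z",yaw).as_matrix()[:2,:2]
t=B.mean(0)-Rz@A.mean(0);print(yaw,t);print((A@Rz.T+t-B)*1e3)
T,o=tool();print("tool yaw",np.arctan2(T[1,0],T[0,0]))
print("tcp in board",Rz.T@(T[:2,3]-t)*1e3)
print("edge,levtip in board",Rz.T@(np.array([.542,.0138])-t)*1e3,Rz.T@(np.array([.4308,-.0516])-t)*1e3)
E
```

```text
[np.float64(0.24155453847393393), np.float64(0.19922965970110879), np.float64(0.24260105209031735), np.float64(0.21042764865106905)]
0.24825854680543752 [ 0.4766 -0.0169]
[[-0.2614 -0.5101]
 [ 1.5405 -0.8552]
 [ 0.1242  6.6861]
 [ 0.1494 -4.0483]
 [-0.0535  0.6713]
 [-2.0039 -0.3115]
 [ 0.5046 -1.6321]]
tool yaw 0.22784897780296107
tcp in board [-15.2753  11.4108]
edge,levtip in board [70.8898 13.6802] [-52.9708 -22.3911]
```

Request:
jog_arm([
  [0, 0, 0, 58, -3, 0, 0],
  [0, 0, 0, 117, -3, 0, 0],
  [0, 0, 0, 117, -3, 60, 0],
  [0, 0, 0, 117, -3, 120, 0],
  [0, 0, 0, 117, -3, 180, 0],
  [0, 0, 0, 117, -3, 225, 0],
  [0, 0, 0, 117, -3, 241, 0],
  [0, 0, 0, 117, -3, 241, 0],
  [0, 0, 0, 117, -3, 241, 0],
])

```text
t: 4.88
eef_pos: [0.574, 0.02, 0.0723]
tool_rot: [0.0, 0.994, 0.114, 0.002]
contact_force: [0.8, -0.4, -0.4]
gripper_width: 0.001
grasp_force: 0.0
```

```bash
cat >> h.py <<'E'
yaw=.245;t0=np.array([.4766,-.0169]);RB=R.from_euler("z",yaw).as_matrix()[:2,:2]
def inb(p): return np.r_[RB.T@(np.array(p)[:2]-t0),p[2]]*1e3
def fromb(p): p=np.array(p)/1e3; return np.r_[RB@p[:2]+t0,p[2]]
E
python3 - <<'E'
from h import *
np.set_printoptions(precision=1,suppress=True)
T,o=tool();print(inb(T[:3,3]),o["contact_force"])
w=wrist();s=bot.read_camera("scene")
for k,c in(("w",w),("s",s)):
    r=bot.tip_of("plate_edge",c)
    if r: print(k,r[0]["xy"],r[0]["score"],inb(onz(c,r[0]["xy"],.076)))
i=s["pixels"][230:410,200:440,::-1];cv2.imwrite("pics/p2.png",np.hstack([cv2.resize(i,(400,300),interpolation=2),cv2.resize(w["pixels"][...,::-1],(400,300))]))
E
```

```text
[103.4  12.2  72.3] [ 0.8 -0.4 -0.4]
s [302.9, 326.9] 0.63 [ -5.3 -18.3  76. ]
```

View pics/p2.png

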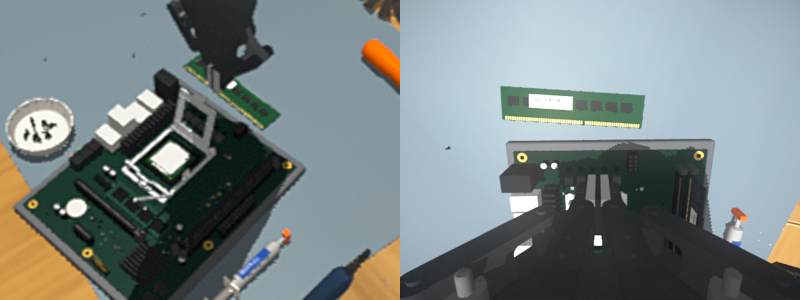

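Now I'll sweep the plate over along its arc.

Request:
jog_arm([
  [0, 0, 0, -12, -2, 0, 0],
  [0, 0, 0, -24, -2, 0, 0],
  [0, 0, 0, -35, -2, 0, 0],
  [0, 0, 0, -46, -2, 0, 0],
  [0, 0, 0, -53, -2, 2, 0],
  [0, 0, 0, -60, -2, 4, 0],
  [0, 0, 0, -66, -2, 8, 0],
  [0, 0, 0, -71, -2, 13, 0],
])

```text
t: 6.08
eef_pos: [0.5024, 0.0056, 0.057]
tool_rot: [-0.0, 0.994, 0.114, 0.0]
contact_force: [-0.1, -0.9, -0.2]
gripper_width: -0.002
grasp_force: 0.1
```

```bash
python3 - <<'E'
from h import *
np.set_printoptions(precision=1,suppress=True)
T,o=tool();print(inb(T[:3,3]),o["contact_force"])
s=bot.read_camera("scene")
i=s["pixels"][260:380,230:390,::-1];cv2.imwrite("pics/p3.png",cv2.resize(i,(640,480),interpolation=2))
E
```

```text
[30.5 15.6 57. ] [-0.1 -0.9 -0.2]
```

View pics/p3.png

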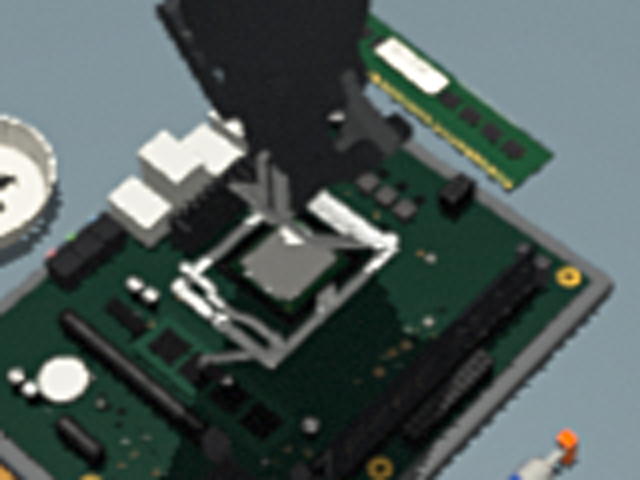

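The plate is at about 45° under the fingertip and its free edge is around (270,215). I'll keep pushing.

Request:
jog_arm([
  [0, 0, 0, -5, 0, 5, 0],
  [0, 0, 0, -9, 0, 11, 0],
  [0, 0, 0, -12, 0, 17, 0],
  [0, 0, 0, -14, 0, 23, 0],
  [0, 0, 0, -15, 0, 28, 0],
  [0, 0, 0, -16, 0, 32, 0],
  [0, 0, 0, -16, 0, 35, 0],
  [0, 0, 0, -16, 0, 36, 0],
  [0, 0, 0, -16, 0, 37, 0],
  [0, 0, 0, -16, 0, 37, 0],
])

```text
t: 7.38
eef_pos: [0.4872, 0.0021, 0.0203]
tool_rot: [0.0, 0.994, 0.114, 0.0]
contact_force: [-0.2, 0.5, -0.1]
gripper_width: 0.005
grasp_force: 0.0
```

Request:
jog_arm([
  [0, 0, 0, 0, 0, 0.7, 0],
  [0, 0, 0, 0, 0, 1.4, 0],
  [0, 0, 0, 0, 0, 1.4, 0],
])

```text
t: 7.75
eef_pos: [0.4873, 0.002, 0.0192]
tool_rot: [0.0, 0.994, 0.114, 0.0]
contact_force: [-0.5, 0.3, 4.5]
gripper_width: -0.003
grasp_force: 2.5
```

```bash
python3 - <<'E'
from h import *
np.set_printoptions(precision=1,suppress=True)
T,o=tool();print(inb(T[:3,3]),o["contact_force"])
s=bot.read_camera("scene")
for n in("plate_edge","lever_tip","lever_hinge"):
  r=bot.tip_of(n,s)
  if r: print(n,r[0]["xy"],r[0]["score"],inb(onz(s,r[0]["xy"],dict(plate_edge=.0185,lever_tip=.075,lever_hinge=.0214)[n])))
i=s["pixels"][260:380,230:390,::-1];cv2.imwrite("pics/p4.png",cv2.resize(i,(640,480),interpolation=2))
E
```

```text
[15.  15.8 19.2] [-0.5  0.3  4.5]
plate_edge [291.6, 334.7] 0.59 [-3.2 14.3 18.5]
lever_tip [300.8, 349.3] 0.56 [-38.  -44.4  75. ]
lever_hinge [299.1, 346.3] 0.57 [-12.9 -13.3  21.4]
```

View pics/p4.png

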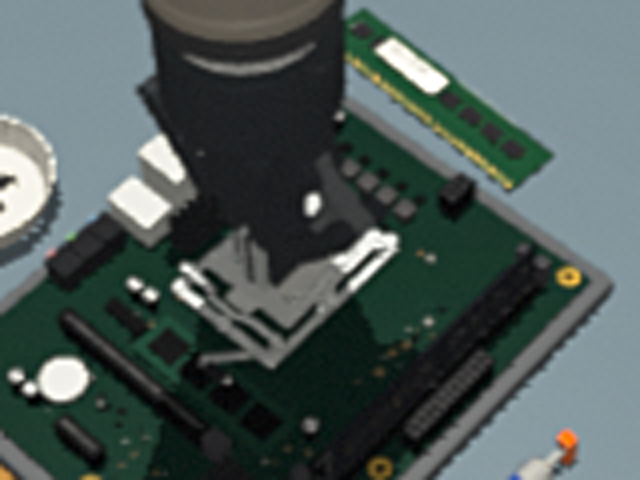

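The plate is flat: TCP height is 19.2 mm with 4.5 N contact force. The lever still stands open. I'll hold briefly, lift off, and go to the lever's -x side.

Request:
jog_arm([
  [0, 0, 0, 0, 0, 0.3, 0],
  [0, 0, 0, 0, 0, 0.3, 0],
  [0, 0, 0, 0, 0, -40, 0],
  [0, 0, 0, 0, 0, -95, 0],
  [0, 0, 0, -45, 20, -95, 0],
  [0, 0, 0, -95, 47, -95, 0],
  [0, 0, 0, -104, 47, -95, 0],
  [0, 0, 0, -104, 47, -95, 0],
])

```text
t: 8.95
eef_pos: [0.3964, -0.0674, 0.114]
tool_rot: [0.0, 0.994, 0.113, 0.0]
contact_force: [0.3, -0.3, 0.5]
gripper_width: -0.0
grasp_force: 0.0
```

```bash
python3 - <<'E'
from h import *
np.set_printoptions(precision=2,suppress=True)
T,o=tool();print(inb(T[:3,3]),o["contact_force"],o["q"],o["tool_rot"])
s=bot.read_camera("scene");t=bot.read_camera("top")
for n in("plate_edge","lever_tip"):
 for c in (s,t):
  r=bot.tip_of(n,c)
  if r: print(n,r[0]["xy"],r[0]["score"],inb(onz(c,r[0]["xy"],dict(plate_edge=.0185,lever_tip=.073)[n])))
i=s["pixels"][270:390,220:380,::-1];j=t["pixels"][260:380,290:450,::-1];cv2.imwrite("pics/p5.png",np.hstack([cv2.resize(x,(400,300),interpolation=2) for x in(i,j)]))
E
```

```text
[-90.03 -29.51 114.05] [ 0.32 -0.28  0.51] [ 0.55  0.26 -0.6   2.25  0.23  0.69 -1.56] [0.   0.99 0.11 0.  ]
plate_edge [290.7, 334.1] 0.59 [-3.3  16.39 18.5 ]
plate_edge [369.2, 330.8] 0.6 [-1.65  7.65 18.5 ]
lever_tip [284.5, 353.9] 0.59 [-60.23 -29.85  73.  ]
lever_tip [398.0, 360.2] 0.69 [-63.87 -26.12  73.  ]
```

View pics/p5.png

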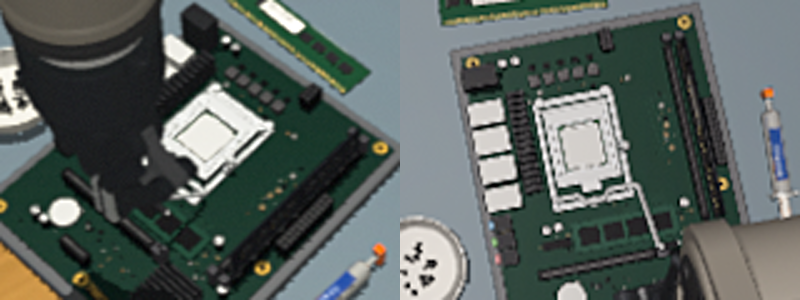

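All at its place: the plate is shut and the lever still stands, with its tip at about x -57, y -27 on the board. I'll descend behind it and start the sweep.

Request:
jog_arm([
  [0, 0, 0, 0, 0, 25, 0],
  [0, 0, 0, 0, 0, 52, 0],
  [0, 0, 0, 0, 0, 52, 0],
  [0, 0, 0, 14, 0, 52, 0],
  [0, 0, 0, 26, 0, 50, 0],
  [0, 0, 0, 38, 0, 44, 0],
  [0, 0, 0, 50, -1, 38, 0],
  [0, 0, 0, 60, -1, 33, 0],
  [0, 0, 0, 70, -1, 30, 0],
  [0, 0, 0, 70, -1, 30, 0],
])

```text
t: 10.5
eef_pos: [0.4656, -0.0501, 0.0842]
tool_rot: [-0.0, 0.994, 0.114, 0.001]
contact_force: [-0.6, -0.4, -0.3]
gripper_width: -0.0
grasp_force: 0.0
```

```bash
python3 - <<'E'
from h import *
np.set_printoptions(precision=2,suppress=True)
T,o=tool();print(inb(T[:3,3]),o["contact_force"])
s=bot.read_camera("scene");t=bot.read_camera("top")
i=s["pixels"][260:380,220:380,::-1];j=t["pixels"][260:380,290:450,::-1];cv2.imwrite("pics/p6.png",np.hstack([cv2.resize(x,(400,300),interpolation=2) for x in(i,j)]))
E
```

```text
[-18.74 -29.54  84.24] [-0.55 -0.42 -0.35]
```

View pics/p6.png

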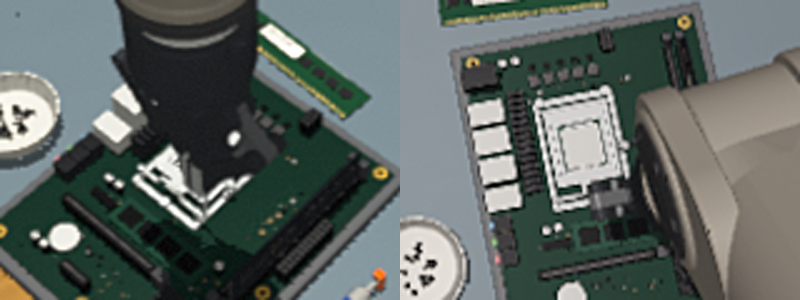

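The lever has left its old place and now stands about upright against the fingertip. I'll continue over and down.

Request:
jog_arm([
  [0, 0, 0, 9, 0, 1, 0],
  [0, 0, 0, 18, -1, 2, 0],
  [0, 0, 0, 32, -1, 8, 0],
  [0, 0, 0, 43, -2, 11, 0],
  [0, 0, 0, 54, -2, 15, 0],
  [0, 0, 0, 61, -2, 21, 0],
  [0, 0, 0, 67, -2, 27, 0],
  [0, 0, 0, 72, -2, 37, 0],
  [0, 0, 0, 74, -2, 46, 0],
  [0, 0, 0, 74, -2, 46, 0],
])

```text
t: 11.85
eef_pos: [0.5354, -0.0318, 0.037]
tool_rot: [-0.0, 0.994, 0.114, -0.001]
contact_force: [-0.3, 0.3, -0.3]
gripper_width: 0.001
grasp_force: 0.0
```

```bash
python3 - <<'E'
from h import *
np.set_printoptions(precision=2,suppress=True)
T,o=tool();print(inb(T[:3,3]),o["contact_force"])
s=bot.read_camera("scene");t=bot.read_camera("top")
i=s["pixels"][260:380,230:390,::-1];j=t["pixels"][260:380,290:450,::-1];cv2.imwrite("pics/p7.png",np.hstack([cv2.resize(x,(400,300),interpolation=2) for x in(i,j)]))
E
```

```text
[ 53.47 -28.73  37.03] [-0.26  0.31 -0.28]
```

View pics/p7.png

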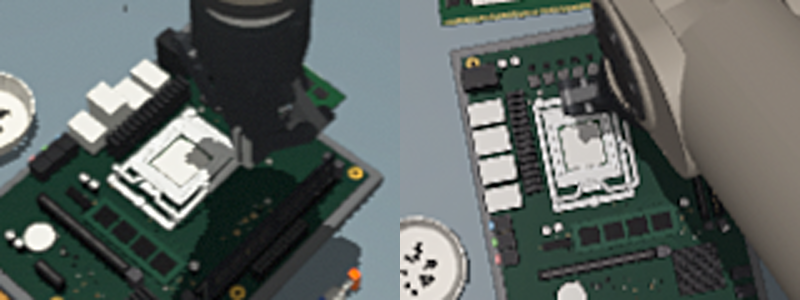

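The lever now runs along the socket's side under the fingertip. Next I'll press it past the catch.

Request:
jog_arm([
  [0, 0, 0, 1, 0, 4, 0],
  [0, 0, 0, 1, 0, 7, 0],
  [0, 0, 0, 1, 0, 10, 0],
  [0, 0, 0, 1, 0, 12, 0],
  [0, 0, 0, 1, 0, 13, 0],
  [0, 0, 0, 1, 0, 13, 0],
])

```text
t: 12.7
eef_pos: [0.5369, -0.0316, 0.0248]
tool_rot: [0.0, 0.994, 0.114, -0.0]
contact_force: [-0.1, 0.5, -0.2]
gripper_width: 0.002
grasp_force: 0.0
```

Request:
jog_arm([
  [0, 0, 0, 0, 0, 1, 0],
  [0, 0, 0, 0, 0, 1.5, 0],
  [0, 0, 0, 0, 0, 2, 0],
  [0, 0, 0, 0, 0, 2, 0],
])

```text
t: 13.2
eef_pos: [0.5372, -0.0315, 0.0233]
tool_rot: [0.0, 0.994, 0.114, 0.0]
contact_force: [-1.3, -0.3, 6.0]
gripper_width: 0.002
grasp_force: 3.0
```

Contact at 23.3 mm with 6 N matches the sleeve's fully down height. I'll retreat and check.

Request:
jog_arm([
  [0, 0, 0, 0, 0, 0.3, 0],
  [0, 0, 0, 0, 0, 0.3, 0],
  [0, 0, 0, 0, 0, -30, 0],
  [0, 0, 0, 0, 0, -90, 0],
  [0, 0, 0, 0, 0, -150, 0],
  [0, 0, 0, -50, 20, -180, 0],
  [0, 0, 0, -100, 40, -180, 0],
  [0, 0, 0, -100, 40, -180, 0],
])

```text
t: 14.2
eef_pos: [0.4453, -0.0961, 0.2027]
tool_rot: [0.001, 0.994, 0.111, -0.001]
contact_force: [0.4, 0.5, -0.9]
gripper_width: 0.0
grasp_force: 0.0
```

```bash
python3 - <<'E'
from h import *
np.set_printoptions(precision=1,suppress=True)
w=wrist();s=bot.read_camera("scene")
for c in(w,s):
  for n,z in dict(processor=.014,plate_edge=.0185,lever_tip=.0214,lever_hinge=.0214,motherboard=0).items():
    r=bot.tip_of(n,c)
    if r: print(n,r[0]["xy"],round(r[0]["score"],2),inb(onz(c,r[0]["xy"],z)))
cv2.imwrite("pics/p8.png",np.hstack([cv2.resize(s["pixels"][270:375,240:380,::-1],(400,300),interpolation=2),cv2.resize(w["pixels"][40:240,190:457,::-1],(400,300),interpolation=2)]))
E
```

```text
processor [221.0, 122.5] 0.75 [30.  12.7 14. ]
plate_edge [218.5, 157.6] 0.74 [ 0.1 16.6 18.5]
lever_tip [263.2, 85.7] 0.67 [ 58.4 -27.3  21.4]
lever_hinge [258.5, 163.0] 0.87 [ -5.1 -19.1  21.4]
motherboard [238.1, 157.2] 0.96 [-1.1  3.1  0. ]
processor [302.7, 326.2] 0.65 [24.9 14.2 14. ]
plate_edge [292.2, 333.3] 0.96 [-0.4 15.6 18.5]
lever_tip [351.1, 392.2] 0.57 [ -19.8 -134.6   21.4]
lever_hinge [300.4, 349.4] 0.65 [-15.9 -19.2  21.4]
motherboard [297.5, 342.6] 0.86 [-0.1  4.2  0. ]
```

View pics/p8.png

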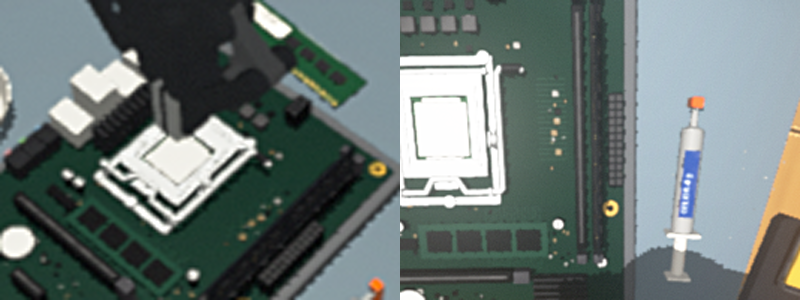

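The wrist view shows the lever lying along the socket's right side, with its dark finger piece at crop (513,70), and the crank over the tongue at (440,187). The tip measures (58,-27), matching fully down (60,-27), and the plate is shut.

```bash
python3 -c "
from station import bot
print(bot.hand_in())"
```

```text
the job is handed in; nothing more can be done
None
```

The load plate is shut on the processor, the lever is fully down past its catch, and the job is handed in at about 14 s of the 54 s allowed; no verdict came back.

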